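# Clamp a lime-wood angel blank with the sunken knob

### The arm

A 6-joint arm with a two-finger parallel gripper is mounted at the origin on the work surface. World frame = base frame: x ahead of the robot, y to its left, z up, the work surface at z = 0. Lengths are in m, angles in rad, forces in N, time in s.
With the tool pointing down it reaches from about 0.425 to 0.95 m from the base axis. Payload 3.5 kg.
Tool frame: the origin (TCP) lies on the centre line of the jaws, within the pads' length; the fingertips stand 14 mm ahead of it and the grasp point (between the pads) lies 5 mm behind it (ctrl.finger_overhang is the distance from the TCP to the fingertips, in m); z points along the fingers, y is the line along which they close (so a half turn about z gives the same grasp; the last joint's range is limited). The gripper opens to 85 mm and grips with 20 to 120 N. Pads are 22 mm wide; open, the fingers measure 114 mm over their backs; the gripper's body (76 mm by 85 mm) begins 54 mm behind the grasp point. The pads swing forward as they close: fully open they stand 13 mm farther back than shut.
Start: joints at [-1.333, 0.286, 1.577, -0, 1.279, -0.15], TCP at [0.255, -0.625, 0.245] pointing down, gripper open.
Joint ranges: [-2.77, 2.77], [-0.9, 2.22], [0.21, 2.48], [-1.53, 4.67], [0.24, 2.81], [-2.84, 2.84]. Speed limits (rad/s): [2.79, 2.79, 3.14, 3.14, 3.14, 3.14].

### API

Orientations are given as a unit quaternion [x, y, z, w].
In Python, from plant import ctrl gives the robot as it stands.
- The arm moves only by the tool send_rows, never from a script. Its argument "moves" is text: rows parted by semicolons, each of 7 numbers parted by spaces: the turn, a rotation vector about the tool's x, y, z in units of 360 degrees (1.0 is 360 degrees), then the shift along the tool's x, y, z in units of 20 cm (1.0 is 20 cm), then the gripper's target within -1 to 1 (fully open at 1, half-way at 0, shut at -1). A call has 1 to 12 rows; each row is the pose to reach, as a shift and turn from the pose commanded when the call began, along the tool's axes at that moment, turning the shorter way round; what a row does not reach only later rows make up. A row lasts 1/8 s, in which the tool goes at most 62.5 mm and 10.7 degrees, less where a joint would pass 70% of its speed; a pose out of reach is approached as far as the arm can. A call with a number of a shift or a turn outside -1 to 1 is refused whole. A call with a gripper value outside its range is refused whole. The fingers move at their own pace and stop on an object; "newtons" is the grip in N (left out, the last holds). Time passes only in rows, so rows that repeat a pose let the fingers close. It gives the time, the measured TCP pose, the force, the opening and the grip force at its end, in the units of the state.
- ctrl.get_state(): the state, without advancing time (a new reading comes with each control period).
- ctrl.read_camera(name): name is "scene" or "side" or "wrist"; returns a dict with "image" (384x512x3 uint8, red, green, blue), "fovy" (degrees; the focal length in pixels is half the picture's height over the tangent of half this angle, whatever the lens; pixels are square), "cx", "cy" (the principal point, pixels), "extrinsics" (4x4, takes a point from camera to world coordinates). Camera axes: x right, y up, looking along -z (the intrinsics and any distortion apply to the point x, -y, -z); pixel columns grow to the right and rows downward; lengths in m; the calibration is good to about 2 mm. A picture is of the moment at which its call begins. There is no depth.
- ctrl.sign_off(): hands the job in; it is judged then, once.
The state is a dict: "time": time; "qpos": joint angles; "dq": joint speeds; "joint_efforts": joint torques, N m; "eef_pos": TCP position; "tcp_rot": TCP orientation; "contact_force": force on the tool from outside, world axes, zero at the start; "wrist_torque": the same for the moment, N m; "opening": opening from 0.0 (shut) to 1.0 (fully open); "finger_force": force on a finger pad.
Only numpy, scipy, OpenCV 4.12 (cv2) and the standard library are available. Lean on these libraries where they do the work, as an engineer would, in place of code of your own. Each camera call takes 0.05 s, during which the arm holds its last target. There are 200 camera calls.

### The job

Stand the angel blank on its foot between the jaws of the low grey carving clamp, midway across their width, and let go of it; then turn the small knob down in its round well clockwise until the jaws hold the foot firmly with about 17 newtons (at least 10, at most 25), and take the hand away. The lime wood is soft: never squeeze it in the clamp with more than 35 newtons. Do not jam the fingers against the clamp's body, and leave the other figures and the chisel where they are.

Things in the scene. Friction and masses are not known exactly. Their poses are not given: they have to be found in the camera images.
- angel: Workpiece: rough-sawn angel of pale lime wood, standing, 70 g, 104 mm tall. Square foot 36 mm thick (x) by 44 mm wide (y), 30 mm high. Above it a board-like body 24 mm thick (x), 34 mm wide, from 30 to 81 mm height, faces flat towards +x and -x; wings beside it to y = +-31 mm; round head on top. Origin: centre of the foot's underside, z up. May be used either way round (half turn about z).
- clamp: Low carving clamp of grey metal bolted to the bench, 196 mm long (x), 92 mm wide (y; bolt lugs to 128 mm), flat top 46 mm high. Origin: centre of its underside, z up. At the -x end a housing (x -98 to -10 mm) with a round well; then the bed, at z = 16 mm, open at both sides (y), with the moving jaw on it; at the +x end the fixed jaw, 70 mm wide, 46 mm high.
- fixed_jaw: Fixed jaw of the clamp, 70 mm wide, 26 mm thick, top level with the clamp's. Origin: foot of its gripping face, at mid width, on the bed: x = 72 mm, y = 0, z = 16 mm of the clamp, axes as the clamp's; the face looks to -x. The moving jaw opposite is as wide and is backed by a spring. Opening at the start: 41 to 50 mm. Once the foot is tight, each further radian of knob adds some 50 N.
- well (a point): Centre of the well's floor, on the knob's axis, at x = -54 mm, y = 0, z = 16 mm of the clamp. The well is round, 74 mm across and 30 mm deep, with upright walls, open at the top.
- knob_top (a point): Centre of the top of the knob: round, knurled metal, 20 mm across, 25 mm tall, upright in the middle of the well, top 3 mm below the clamp's. Clockwise from above closes the jaw, 5 mm a radian. A friction washer drags with 0.15 N m while it turns, holds up to that either way at rest, and keeps it where it is left; each newton of clamping adds 0.005 N m (17 N: 0.085 N m).
- fir: Turned conical fir tree of beech, 54 mm across, 112 mm tall, standing loose; origin at the centre of its underside. To be left alone.
- bird: Small beech bird on a plate 34 by 46 mm, 66 mm tall, standing loose; origin at the centre of its underside. To be left alone.
- chisel: Carving chisel lying on the bench, beech handle 23 mm thick, 175 mm long; origin under the handle, x towards the blade. To be left alone.

How it is judged:
On the way:
1. The angel blank stands on the clamp's bed between the jaws, let go, not yet gripped (x of angel in the frame of clamp between 0.038 and 0.06 m and y of angel in the frame of clamp between -0.012 and 0.012 m and z of angel in the frame of clamp below 0.0185 m and angle between angel's own z axis and vertical below 0.08 rad and contact force between the fingers and angel below 0.2 N and contact force between fixed_jaw and angel below 8 N), for 0.2 s.
At the end, for the whole second after the job is handed in: The angel blank stands upright (within 0.06 rad) on the clamp's bed (within 2.5 mm), its foot flat against the fixed jaw (within 3 mm, square within 0.08 rad) and within 14 mm of the middle of the jaws' width, at rest, and is pressed against the clamp's fixed jaw with 10 to 25 N (contact force between fixed_jaw and angel between 10 and 25 N and x of angel in the frame of clamp between 0.051 and 0.057 m and y of angel in the frame of clamp between -0.014 and 0.014 m and z of angel in the frame of clamp below 0.0185 m and angle between angel's own z axis and vertical below 0.06 rad and angle between the x axis of angel and the x axis of clamp, either way round below 0.08 rad and linear speed of angel below 0.01 m/s); the robot touches nothing.
It fails at once if The soft blank is pressed against the fixed jaw with more than 35 N (contact force between fixed_jaw and angel above 35 N).
It fails at once if The gripper is jammed against the clamp's body with more than 20 N (contact force between any of the fingers, the arm and clamp above 20 N or contact force between any of the fingers, the arm and fixed_jaw above 20 N).
It fails at once if The fir, the bird or the chisel is pushed more than 25 mm away or a figure is knocked over (distance of any of fir, bird, chisel from where it was at the start of the episode above 0.025 m or angle between any of fir, bird's own z axis and vertical above 0.4 rad).
It also fails if it takes over 72 s, if anything falls off the work surface, if the arm or the gripper's body presses on something with over 40 N, if the wrist force passes 120 N, or if a joint passes its speed limit or range.

## Working session

There is one attempt and no reset: what is moved stays moved. The work goes in short steps, Python scripts to look and compute and a tool call to move; the robot and the scene stay as the last step left them, time stands still between calls to the robot, and variables do not carry over. Pictures are saved under pics/ and viewed, at most 10 in all, crops included, and the job is handed in when it is done.

Besides the shell and the picture viewer there is one more tool, called after "Request:" as name(argument=value, ...) on one line, values as JSON. send_rows: Moves the arm, as the interface text tells. Its arguments: {"type":"object","properties":{"moves":{"type":"string"},"newtons":{"type":"number"}},"required":["moves"]}

```bash
mkdir -p pics; ls; python3 - <<'E'
from plant import ctrl
import cv2
s=ctrl.get_state();print(s, ctrl.finger_overhang)
for n in("scene","side","wrist"):
    r=ctrl.read_camera(n);cv2.imwrite(f"pics/{n}0.png",r["image"][:,:,::-1]);print(n,{k:v for k,v in r.items() if k!="image"})
E
```

```text
pics
{'time': 0.0, 'qpos': array([-1.33303380e+00,  2.87166295e-01,  1.57819141e+00, -7.62748122e-06,
        1.27862296e+00, -1.49984665e-01]), 'dq': array([ 0.00028663, -0.00033212,  0.00120743,  0.00035913,  0.00044397,
        0.00103389]), 'joint_efforts': array([ 1.95426233e-03, -4.05980480e+01, -2.92623639e+01, -1.99525670e-05,
        5.83407222e-03, -4.02653015e-06]), 'eef_pos': array([ 0.25510394, -0.6242506 ,  0.24393893]), 'tcp_rot': array([ 9.81264395e-01,  1.92662300e-01, -5.60340711e-05, -1.19269520e-03]), 'contact_force': array([1.20708267, 0.53148862, 0.38854825]), 'wrist_torque': array([ 0.03398724,  0.00344162, -0.04197488]), 'finger_force': 0.0, 'opening': 1.0005456029426174} 0.014
scene {'fovy': 49.092160646776584, 'cx': 252.44606057835801, 'cy': 195.24382212067823, 'extrinsics': array([[-0.75441621, -0.54105295,  0.37164217,  0.84152436],
       [ 0.65633116, -0.61380664,  0.43871495,  0.41916046],
       [-0.00925158,  0.574894  ,  0.81817559,  0.77286883],
       [ 0.        ,  0.        ,  0.        ,  1.        ]])}
side {'fovy': 54.43272827406334, 'cx': 260.0224294346078, 'cy': 189.14579900595615, 'extrinsics': array([[ 0.92164882,  0.30083044, -0.24508058,  0.35584787],
       [-0.38802292,  0.71243987, -0.58469449, -0.37782979],
       [-0.00128873,  0.63397987,  0.77334847,  0.59690011],
       [ 0.        ,  0.        ,  0.        ,  1.        ]])}
wrist {'fovy': 58.43716008616888, 'cx': 255.34474146851903, 'cy': 193.69780292809094, 'extrinsics': array([[ 0.37919978,  0.88458961,  0.27149355,  0.32437667],
       [-0.92530834,  0.36360609,  0.10768047, -0.59657945],
       [-0.00346369, -0.29204766,  0.95639749,  0.3725865 ],
       [ 0.        ,  0.        ,  0.        ,  1.        ]])}
```

View pics/scene0.png

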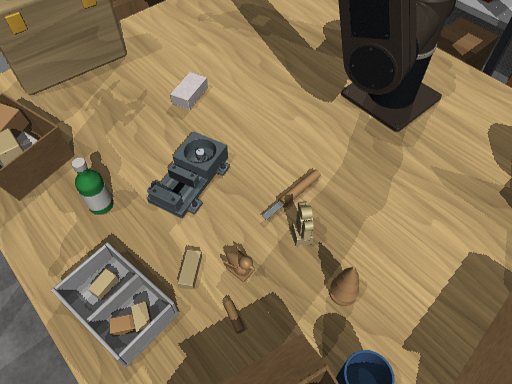

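View pics/side0.png

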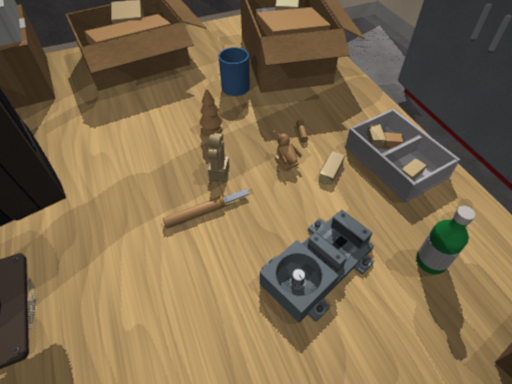

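```bash
python3 - <<'E'
import cv2,numpy as np
def crop(n,x,y):
    i=cv2.imread(f"pics/{n}0.png")[y:y+100,x:x+100]
    i=cv2.resize(i,(0,0),fx=4,fy=4,interpolation=cv2.INTER_CUBIC)
    i=cv2.convertScaleAbs(i,alpha=1.5,beta=10)
    i=cv2.copyMakeBorder(i,0,15,25,0,0)
    for k in range(0,100,10):
        cv2.putText(i,str(x+k),(25+4*k,412),0,.33,(255,255,255)); cv2.putText(i,str(y+k),(0,4*k+4),0,.33,(255,255,255))
        cv2.line(i,(25+4*k,0),(25+4*k,400),(255,255,0) ,1) if k%20==0 else 0; cv2.line(i,(25,4*k),(425,4*k),(255,255,0),1) if k%20==0 else 0
    return i[:, :400+25]
for n,a,b in(("scene",(140,125),(260,175)),("side",(255,210),(170,120))):
    m=np.hstack([crop(n,*a),crop(n,*b)])
    cv2.imwrite(f"pics/{n}c.png",cv2.resize(m,(798,390)) if 0 else m[:, :])
    print(m.shape)
E
python3 - <<'E'
import cv2
for n in("scene","side"):
    i=cv2.imread(f"pics/{n}c.png"); cv2.imwrite(f"pics/{n}c.png",cv2.resize(i,(800,390),interpolation=cv2.INTER_AREA))
E
```

```text
(415, 850, 3)
(415, 850, 3)
```

View pics/scenec.png

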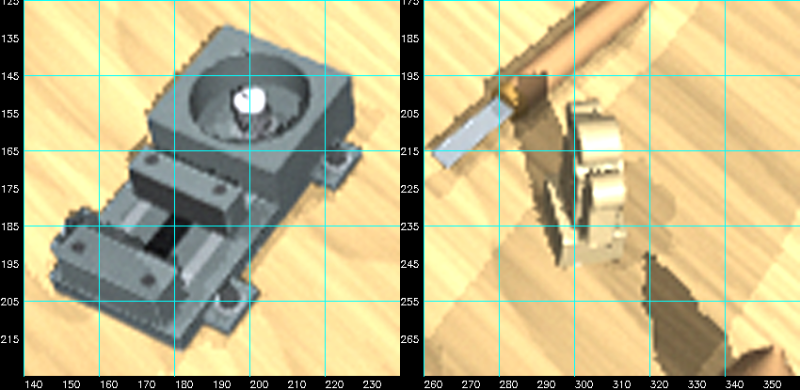

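View pics/sidec.png

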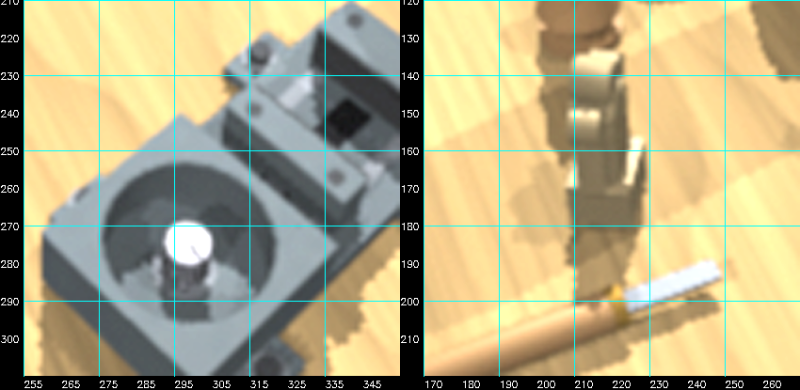

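```bash
cat > h.py <<'E'
import numpy as np,cv2
from scipy.optimize import least_squares
from scipy.spatial.transform import Rotation as R
from plant import ctrl
def proj(c,P):
    P=(np.atleast_2d(P)-c["extrinsics"][:3,3])@c["extrinsics"][:3,:3]
    f=192/np.tan(np.radians(c["fovy"])/2)
    return np.c_[c["cx"]+f*P[:,0]/-P[:,2], c["cy"]+f*-P[:,1]/-P[:,2]]
def ray(c,uv,z):
    f=192/np.tan(np.radians(c["fovy"])/2)
    d=c["extrinsics"][:3,:3]@[(uv[0]-c["cx"])/f,-(uv[1]-c["cy"])/f,-1]
    o=c["extrinsics"][:3,3]; return o+d*(z-o[2])/d[2]
def place(p,L):
    L=np.atleast_2d(L); return np.c_[L[:,:2]@R.from_rotvec([0,0,p[2]]).as_matrix()[:2,:2].T+p[:2],L[:,2]]
def fit(obs,p0): # obs: list of (cam, local pts, px)
    fun=lambda p:np.concatenate([(proj(c,place(p,L))-np.array(px)).ravel() for c,L,px in obs])
    r=least_squares(fun,p0,loss="soft_l1"); return r.x,r.fun.reshape(-1,2)
def snap(n,fn):
    c=ctrl.read_camera(n);cv2.imwrite(f"pics/{fn}.png",c["image"][:,:,::-1]);return c
E
python3 - <<'E'
from h import *
sc=ctrl.read_camera("scene");sd=ctrl.read_camera("side")
h=.046
L=[[-.098,-.046,h],[-.098,.046,h],[-.01,.046,h],[-.01,-.046,h],[-.054,0,.043],[.072,-.035,h],[.072,.035,h]]
px=[[192.7,132.2],[227.2,145.5],[207.6,171],[173.6,156.1],[200.2,150.8],[153.7,184.8],[182.6,194.7]]
L2=[[-.01,.046,h],[-.01,-.046,h],[-.098,.046,h],[-.054,0,.043]]
px2=[[297.1,240.6],[338.3,275.2],[260.2,271.2],[298.7,274.1]]
k=ray(sc,px[4],.043);a=ray(sc,px[5],h);y=np.arctan2(*(a-k)[1::-1])
for o in([(sc,L,px)],[(sd,L2,px2)],[(sc,L,px),(sd,L2,px2)]):
    p,r=fit(o,[k[0],k[1],y]);print(p.round(4));print(r.round(1).tolist())
print(ray(sc,(305,240),.01),ray(sd,(217,181),.01),ray(sc,(302,208),.095),ray(sd,(217,137),.095))
E
```

```text
[ 0.5695 -0.1248  0.3681]
[[0.7, -1.0], [-0.1, -0.9], [-0.4, 0.2], [-1.1, 0.4], [-0.0, 0.6], [1.6, -0.8], [-0.1, 1.6]]
[ 0.5709 -0.1288  0.3521]
[[-0.1, -1.1], [0.5, 0.3], [-0.7, 0.2], [0.2, 0.2]]
[ 0.5702 -0.1271  0.3648]
[[0.1, -1.3], [-0.9, -1.2], [-1.3, -0.2], [-1.9, -0.1], [-0.8, 0.2], [0.7, -1.3], [-1.1, 1.1], [-1.0, -1.6], [-0.1, -0.7], [-1.2, 0.2], [-0.4, -0.3]]
[0.48774257 0.16676586 0.01      ] [0.46825085 0.12064367 0.01      ] [0.48169257 0.14149556 0.095     ] [0.48845386 0.15652748 0.095     ]
```

```bash
cat >> h.py <<'E'
def row(pos,yaw,rel=None):
    """row numbers for tool straight down, tool y axis at world yaw"""
    s=ctrl.get_state(); R0=R.from_quat(s["tcp_rot"])
    x=yaw+np.pi/2; Rt=R.from_quat([np.cos(x/2),np.sin(x/2),0,0])
    t=(R0.inv()*Rt).as_rotvec()/2/np.pi; d=R0.inv().apply(np.array(pos)-s["eef_pos"])/.2
    print("turn",t.round(4),"shift",d.round(4)," now",s["eef_pos"].round(4),"yaw_y",np.arctan2(*R0.as_matrix()[1::-1,1]).round(4),"q1,q6",s["qpos"][[0,5]].round(2))
E
python3 - <<'E'
from h import *
for p in([.45,-.5,.245],[.55,-.3,.245],[.53,-.1,.245],[.5,.05,.245]): row(p,-1.18)
E
```

```text
turn [-0.0002 -0.     -0.0005] shift [ 1.1371 -0.2083 -0.0013]  now [ 0.2552 -0.6246  0.2447] yaw_y -1.183 q1,q6 [-1.33 -0.15]
turn [-0.0002 -0.     -0.0005] shift [ 1.9782e+00 -9.4490e-01 -3.0000e-04]  now [ 0.2552 -0.6246  0.2447] yaw_y -1.183 q1,q6 [-1.33 -0.15]
turn [-0.0002 -0.     -0.0005] shift [ 2.2637e+00 -1.9085e+00  9.0000e-04]  now [ 0.2552 -0.6246  0.2447] yaw_y -1.183 q1,q6 [-1.33 -0.15]
turn [-0.0002 -0.     -0.0005] shift [ 2.4085e+00 -2.6595e+00  1.8000e-03]  now [ 0.2552 -0.6246  0.2447] yaw_y -1.183 q1,q6 [-1.33 -0.15]
```

Request:
send_rows(moves="0 0 0 0.95 -0.5 0 1;0 0 0 0.95 -0.5 0 1;0 0 0 0.95 -0.5 0 1;0 0 0 0.95 -0.5 0 1")

```text
time: 0.75
eef_pos: [0.3951, -0.4577, 0.2453]
tcp_rot: [0.981, 0.194, 0.0, -0.0]
contact_force: [0.2, -0.0, 0.4]
opening: 0.998
finger_force: 0.0
```

Request:
send_rows(moves="0 0 0 0.9 -0.9 0 1;0 0 0 0.9 -0.9 0 1;0 0 0 0.9 -0.9 0 1;0 0 0 0.9 -0.9 0 1;0 0 0 0.9 -0.9 0 1")

```text
time: 1.38
eef_pos: [0.4929, -0.2222, 0.2454]
tcp_rot: [0.981, 0.195, 0.0, -0.0]
contact_force: [-0.7, -1.1, -0.1]
opening: 0.998
finger_force: 0.0
```

Request:
send_rows(moves="0 0 0 0.64 -1 0 1;0 0 0 0.64 -1 0 1;0 0 0 0.64 -1 0 1;0 0 0 0.64 -1 0 1;0 0 0 0.64 -1 0 1")

```text
time: 2.0
eef_pos: [0.535, 0.0098, 0.2453]
tcp_rot: [0.981, 0.195, 0.0, -0.0]
contact_force: [0.0, 0.1, 0.2]
opening: 1.001
finger_force: 0.0
```

Request:
send_rows(moves="0 0 0 0 -0.6 0 1;0 0 0 0 -0.6 0 1;0 0 0 0 -0.6 0 1;0 0 0 0 -0.6 0 1;0 0 0 0 -0.6 0 1")

```text
time: 2.62
eef_pos: [0.4901, 0.1172, 0.2454]
tcp_rot: [0.982, 0.191, 0.0, 0.0]
contact_force: [0.5, 0.6, -0.2]
opening: 0.999
finger_force: 0.0
```

```bash
python3 - <<'E'
from h import *
c=snap("wrist","w1"); row([.48,.15,.2],-1.18)
E
```

```text
turn [ 0.0001  0.     -0.0009] shift [ 0.0147 -0.1707  0.2266]  now [0.4901 0.1173 0.2453] yaw_y -1.1856 q1,q6 [0.03 1.22]
```

View pics/w1.png

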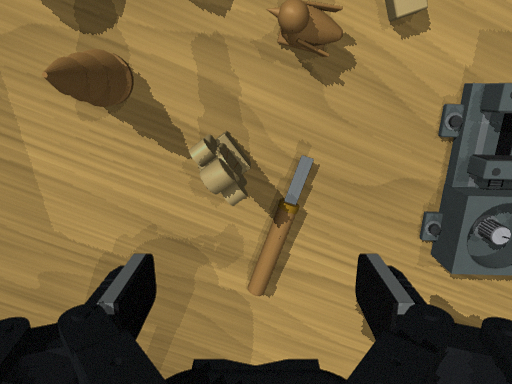

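```bash
python3 - <<'E'
import cv2
i=cv2.imread("pics/w1.png")[115:225,160:320]
i=cv2.convertScaleAbs(cv2.resize(i,(0,0),fx=5,fy=5,interpolation=cv2.INTER_CUBIC),alpha=1.3)
for k in range(0,160,20):
    cv2.putText(i,str(160+k),(5*k,545),0,.4,(0,0,255)); cv2.putText(i,str(115+k),(0,5*k+12),0,.4,(0,0,255))
    cv2.line(i,(5*k,0),(5*k,550),(255,255,0)); cv2.line(i,(0,5*k),(800,5*k),(255,255,0))
cv2.imwrite("pics/w1c.png",i)
E
```

```text
(no output)
```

View pics/w1c.png

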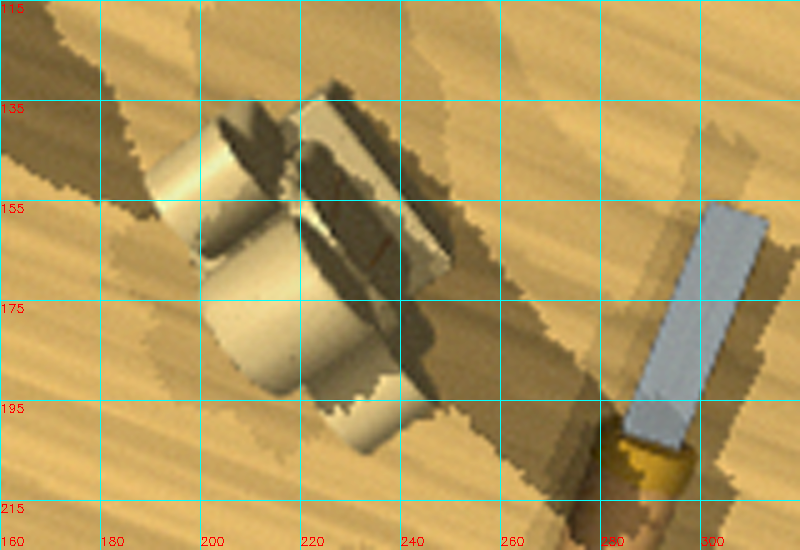

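```bash
python3 - <<'E'
from h import *
c=ctrl.read_camera("wrist")
A=ray(c,(225,134),.03);B=ray(c,(250,168.6),.03)
e=B-A;n=np.array([-e[1],e[0]])/np.hypot(*e[:2])
print(A,B,np.hypot(*e[:2]))
# n should point up-right in image (away from the head)
H=ray(c,(218,172),.09); 
if n@(H-A)[:2]>0:n=-n
ctr=(A+B)[:2]/2-.018*n; yaw=np.arctan2(n[1],n[0]); print("centre",ctr,"yaw x axis",yaw)
p=[*ctr,yaw]
for nm,L in dict(foot=[[.018,.022,.03],[.018,-.022,.03],[.018,.022,0],[.018,-.022,0],[-.018,.022,.03],[-.018,-.022,.03]],body=[[.012,.017,.081],[.012,-.017,.081],[-.012,.017,.081],[-.012,-.017,.081],[0,0,.104]],wing=[[.0,.031,.06],[0,-.031,.06]]).items(): print(nm,proj(c,place(p,L)).round(0).tolist())
# check by scene & side
for n in("scene","side"):
  d=ctrl.read_camera(n); print(n,proj(d,place(p,[[0,0,0],[0,0,.104]])).round(0).tolist())
E
```

```text
[0.50792855 0.15719    0.03      ] [0.4846399  0.12104579 0.03      ] 0.04299727053667938
centre [0.48115313 0.14886725] yaw x axis -0.572375931689189
foot [[225.0, 134.0], [250.0, 169.0], [227.0, 130.0], [251.0, 163.0], [196.0, 154.0], [222.0, 188.0]]
body [[217.0, 150.0], [241.0, 181.0], [195.0, 166.0], [219.0, 196.0], [215.0, 180.0]]
wing [[200.0, 141.0], [240.0, 194.0]]
scene [[301.0, 235.0], [305.0, 208.0]]
side [[219.0, 173.0], [214.0, 137.0]]
```

```bash
python3 - <<'E'
from h import *
row([.481,.149,.20],-.572);row([.481,.149,.055],-.572)
E
```

```text
turn [ 0.      0.     -0.0975] shift [ 0.0177 -0.1605  0.2264]  now [0.4898 0.1179 0.2453] yaw_y -1.1847 q1,q6 [0.03 1.22]
turn [ 0.      0.     -0.0975] shift [ 0.0178 -0.1605  0.9514]  now [0.4898 0.1179 0.2453] yaw_y -1.1847 q1,q6 [0.03 1.22]
```

Request:
send_rows(moves="0 0 -0.0975 0.018 -0.16 0.2 1;0 0 -0.0975 0.018 -0.16 0.2 1;0 0 -0.0975 0.018 -0.16 0.2 1;0 0 -0.0975 0.018 -0.16 0.2 1;0 0 -0.0975 0.018 -0.16 0.3 1;0 0 -0.0975 0.018 -0.16 0.5 1;0 0 -0.0975 0.018 -0.16 0.7 1;0 0 -0.0975 0.018 -0.16 0.85 1;0 0 -0.0975 0.018 -0.16 0.95 1;0 0 -0.0975 0.018 -0.16 0.95 1")

```text
time: 4.08
eef_pos: [0.4793, 0.1494, 0.0536]
tcp_rot: [0.878, 0.479, -0.002, -0.001]
contact_force: [-0.2, 0.0, 0.7]
opening: 1.0
finger_force: 0.0
```

```bash
python3 - <<'E'
from h import *
row([.481,.149,.055],-.572)
c=snap("wrist","w2");d=snap("side","s2")
i=c["image"][:,:,::-1];j=cv2.resize(d["image"][90:234,120:312,::-1],(512,384),interpolation=cv2.INTER_CUBIC)
cv2.imwrite("pics/ws2.png",cv2.resize(np.hstack([i,j]),(800,300),interpolation=cv2.INTER_AREA))
E
```

```text
turn [-0.0005  0.0004  0.0002] shift [ 0.0028  0.008  -0.0071]  now [0.4793 0.1494 0.0536] yaw_y -0.571 q1,q6 [0.1  0.67]
```

View pics/ws2.png

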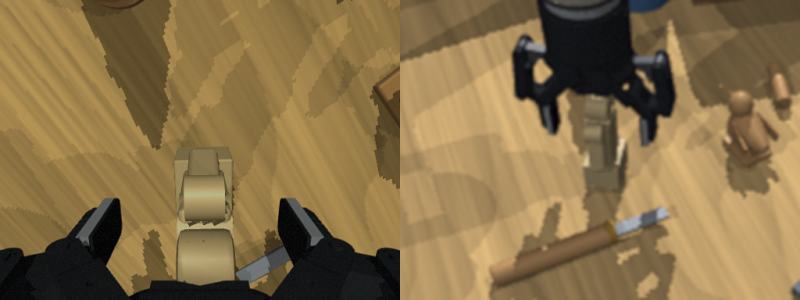

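Request:
send_rows(moves="0 0 0 0.002 0.008 0 -1;0 0 0 0.002 0.008 0 -1;0 0 0 0.002 0.008 0 -1;0 0 0 0.002 0.008 0 -1;0 0 0 0.002 0.008 0 -1;0 0 0 0.002 0.008 0 -1;0 0 0 0.002 0.008 0 -1;0 0 0 0.002 0.008 0 -1", newtons=35)

```text
time: 5.18
eef_pos: [0.4826, 0.1495, 0.0558]
tcp_rot: [0.877, 0.48, 0.0, 0.0]
contact_force: [-1.0, 0.4, 5.0]
opening: 0.276
finger_force: 34.9
```

Request:
send_rows(moves="0 0 0 0 0 -0.2 -1;0 0 0 0 0 -0.5 -1;0 0 0 0 0 -0.75 -1;0 0 0 0 0 -0.75 -1")

```text
time: 5.68
eef_pos: [0.4846, 0.1496, 0.2098]
tcp_rot: [0.877, 0.48, 0.004, 0.002]
contact_force: [0.1, 0.6, -1.1]
opening: 0.278
finger_force: 34.4
```

```bash
python3 - <<'E'
from h import *
c=snap("wrist","w3");d=snap("side","s3")
i=c["image"][:,:,::-1];j=cv2.resize(d["image"][40:220,120:360,::-1],(512,384),interpolation=cv2.INTER_CUBIC)
cv2.imwrite("pics/ws3.png",cv2.resize(np.hstack([i,j]),(800,300),interpolation=cv2.INTER_AREA))
ca=place([.570,-.127,.365],[.0515,0,0])[0];print(ca)
row([ca[0],ca[1],.2],.365)
E
```

```text
[ 0.61810737 -0.10861711  0.        ]
turn [-0.0002  0.     -0.1489] shift [-0.7168  1.2709  0.0217]  now [0.4816 0.1493 0.2045] yaw_y -0.5704 q1,q6 [0.1  0.67]
```

View pics/ws3.png

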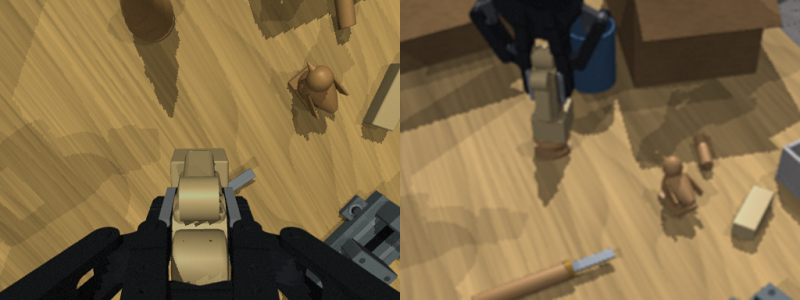

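```bash
python3 - <<'E'
from h import *
ca=place([.570,-.127,.365],[.01,-.08,0])[0];print(ca)
row([ca[0],ca[1],.25],.365)
row([.57,0,.25],-.2)
E
```

```text
[ 0.60789718 -0.19816041  0.        ]
turn [-0.0002  0.     -0.1489] shift [-1.1213  1.4695 -0.2281]  now [0.4816 0.1493 0.2045] yaw_y -0.5704 q1,q6 [0.1  0.67]
turn [-0.0002  0.0001 -0.059 ] shift [-0.3897  0.775  -0.2281]  now [0.4816 0.1493 0.2045] yaw_y -0.5704 q1,q6 [0.1  0.67]
```

Request:
send_rows(moves="0 0 -0.03 -0.15 0.2 -0.2 -1;0 0 -0.06 -0.3 0.4 -0.23 -1;0 0 -0.09 -0.45 0.6 -0.23 -1;0 0 -0.12 -0.6 0.8 -0.23 -1;0 0 -0.149 -0.7 0.95 -0.23 -1;0 0 -0.149 -0.7 0.95 -0.23 -1;0 0 -0.149 -0.7 0.95 -0.23 -1")

```text
time: 6.65
eef_pos: [0.5653, -0.0704, 0.2486]
tcp_rot: [0.567, 0.823, -0.001, -0.002]
contact_force: [0.2, 0.3, -0.7]
opening: 0.278
finger_force: 34.5
```

```bash
python3 - <<'E'
from h import *
ca=place([.570,-.127,.365],[.01,-.08,0])[0]
row([ca[0],ca[1],.25],.365)
E
```

```text
turn [-0.0006 -0.0005 -0.0001] shift [-0.6725 -0.0287 -0.0089]  now [ 0.5653 -0.0704  0.2486] yaw_y 0.3643 q1,q6 [-0.3  -0.67]
```

Request:
send_rows(moves="0 0 0 -0.3 -0.015 0 -1;0 0 0 -0.6 -0.03 0 -1;0 0 0 -0.67 -0.03 0 -1;0 0 0 -0.67 -0.03 0 -1")

```text
time: 7.15
eef_pos: [0.6085, -0.1976, 0.2503]
tcp_rot: [0.567, 0.824, 0.0, -0.001]
contact_force: [0.3, 0.7, -0.8]
opening: 0.277
finger_force: 34.5
```

```bash
python3 - <<'E'
from h import *
c=snap("wrist","w4"); row([.6,-.2,.25],.365)
p=[.57,-.127,.365]
h=.046
print(proj(c,place(p,[[-.098,-.046,h],[-.098,.046,h],[-.01,.046,h],[-.01,-.046,h],[-.054,0,.043],[.072,-.035,h],[.072,.035,h],[.098,-.035,h],[.098,.035,h]])).round(0).tolist())
i=c["image"][:,:,::-1]; i=cv2.resize(i,(800,600),interpolation=cv2.INTER_CUBIC); cv2.imwrite("pics/w4b.png",cv2.convertScaleAbs(i,alpha=1.4))
E
```

```text
turn [-0.0001 -0.0003  0.0002] shift [-0.0002 -0.0451  0.0025]  now [ 0.6084 -0.1967  0.2505] yaw_y 0.3663 q1,q6 [-0.47 -0.84]
[[143.0, 134.0], [133.0, 29.0], [232.0, 29.0], [234.0, 134.0], [186.0, 84.0], [320.0, 122.0], [324.0, 43.0], [347.0, 122.0], [353.0, 43.0]]
```

View pics/w4b.png

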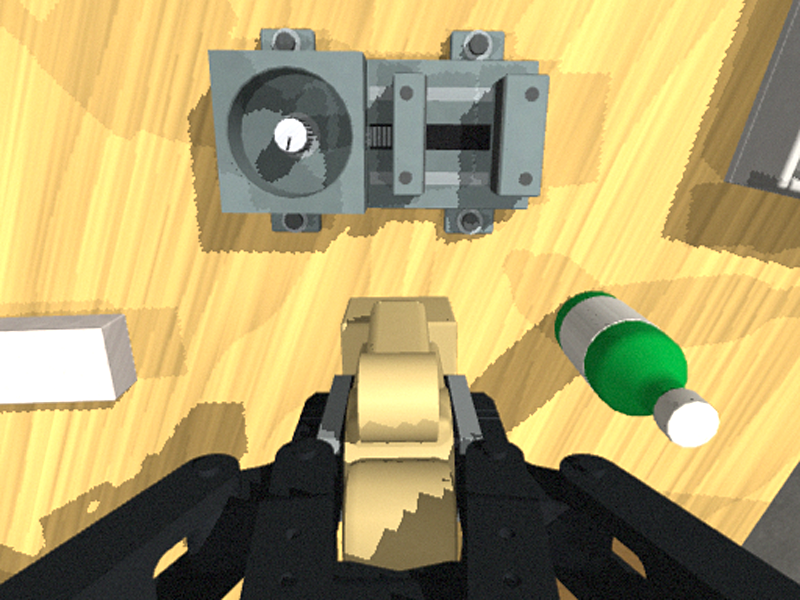

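```bash
python3 - <<'E'
from h import *
c=ctrl.read_camera("wrist"); s=ctrl.get_state()
h=.046
L=[[-.098,-.046,h],[-.098,.046,h],[-.01,.046,h],[-.01,-.046,h],[-.054,0,.043],[.072,-.035,h],[.072,.035,h],[.098,-.035,h],[.098,.035,h]]
px=[[142.1,136.3],[133.1,32.6],[233.6,33.3],[234.2,135.7],[185.6,86.4],[319.4,124.8],[321.9,47.4],[346.2,124.8],[351.4,47.4]]
p,r=fit([(c,L,px)],[.57,-.127,.365]);print("clamp",p.round(4),r.round(1).tolist())
k=1.5625
inv=lambda P:(place([0,0,-p[2]],[[P[0]-p[0],P[1]-p[1],P[2]]])[0])
for q in((424,74),(424,195)):print("moving jaw face",inv(ray(c,(q[0]/k,q[1]/k),h)))
R0=R.from_quat(s["tcp_rot"])
for q in((343,299),(456,298)):
    P=ray(c,(q[0]/k,q[1]/k),s["eef_pos"][2]-.056+.03); print("foot corner in tool",R0.inv().apply(P-s["eef_pos"]).round(4))
ca=place(p,[.0505,0,0])[0];print(ca);row([ca[0],ca[1],.16],p[2])
E
```

```text
clamp [ 0.5705 -0.129   0.3637] [[0.2, 0.2], [-0.3, -0.3], [-1.7, -0.6], [-0.8, 1.1], [0.3, 0.4], [-0.4, 0.8], [1.6, -1.0], [0.0, 0.9], [1.1, -0.9]]
moving jaw face [0.0252436  0.03406809 0.046     ]
moving jaw face [ 0.02641978 -0.03442513  0.046     ]
foot corner in tool [ 0.0281 -0.0168  0.0261]
foot corner in tool [0.0284 0.0171 0.026 ]
[ 0.61766514 -0.1110556   0.        ]
turn [-0.0001 -0.0003  0.0005] shift [0.3806 0.1965 0.4542]  now [ 0.6084 -0.1963  0.2507] yaw_y 0.3671 q1,q6 [-0.47 -0.84]
```

```bash
python3 - <<'E'
from h import *
c=ctrl.read_camera("wrist");s=ctrl.get_state();g=c["image"].astype(int).sum(2)//3
for u in (222,226,230,284,288):print(u,g[184:232,u].tolist())
for v in (193,196,200,204,208,212,220,228):print(v,g[v,212:230].tolist(),g[v,280:300].tolist())
R0=R.from_quat(s["tcp_rot"])
for dz in(.056,.05,.046):
  for nm,z in(("bot",0),("top",.03)):
    L=np.array([[y,x,dz-z] for y in(.022,-.022) for x in(-.018,.018)])
    print(dz,nm,proj(c,R0.apply(L)+s["eef_pos"]).round(1).tolist())
E
```

```text
222 [143, 142, 143, 140, 142, 140, 141, 140, 137, 118, 115, 92, 75, 79, 88, 92, 96, 102, 104, 66, 91, 98, 118, 149, 154, 102, 85, 88, 90, 92, 93, 91, 92, 92, 90, 92, 95, 92, 94, 91, 93, 90, 93, 96, 94, 92, 92, 92]
226 [138, 140, 138, 142, 143, 146, 117, 101, 95, 97, 98, 100, 98, 98, 100, 98, 102, 100, 98, 63, 57, 57, 60, 80, 86, 91, 91, 92, 91, 90, 92, 93, 90, 93, 92, 90, 93, 92, 92, 91, 92, 94, 91, 92, 96, 93, 91, 92]
230 [142, 140, 142, 137, 138, 136, 106, 94, 97, 100, 99, 98, 99, 100, 100, 100, 102, 100, 66, 53, 57, 55, 64, 82, 87, 89, 94, 92, 89, 93, 91, 91, 91, 92, 93, 92, 95, 89, 91, 87, 75, 70, 69, 72, 86, 99, 103, 111]
284 [163, 162, 159, 159, 163, 135, 103, 95, 99, 100, 99, 101, 103, 101, 99, 103, 102, 103, 105, 101, 102, 106, 136, 143, 138, 134, 134, 133, 136, 135, 134, 135, 134, 132, 131, 134, 135, 133, 135, 136, 133, 133, 134, 134, 134, 135, 135, 130]
288 [151, 148, 150, 152, 154, 155, 156, 157, 155, 137, 140, 134, 115, 110, 111, 105, 103, 99, 100, 103, 101, 106, 137, 142, 136, 134, 134, 135, 134, 134, 133, 134, 137, 136, 134, 134, 134, 132, 135, 134, 135, 134, 132, 135, 
[... 1267 characters left out ...]
4, 134, 134, 135, 136, 134, 133, 166, 161, 161, 164, 164, 161, 160]
228 [144, 145, 144, 140, 134, 134, 130, 93, 93, 95, 94, 91, 87, 93, 96, 91, 92, 85] [115, 116, 137, 135, 134, 134, 134, 132, 134, 133, 139, 138, 128, 167, 161, 158, 159, 162, 163, 161]
0.056 bot [[223.0, 187.2], [287.5, 187.3], [224.9, 258.4], [285.4, 258.5]]
0.056 top [[217.2, 204.4], [293.1, 204.5], [219.9, 286.0], [290.3, 286.1]]
0.05 bot [[221.9, 190.2], [288.5, 190.3], [224.0, 263.3], [286.3, 263.3]]
0.05 top [[215.8, 208.6], [294.5, 208.7], [218.7, 292.6], [291.5, 292.7]]
0.046 bot [[221.2, 192.3], [289.2, 192.4], [223.4, 266.7], [286.9, 266.8]]
0.046 top [[214.8, 211.6], [295.5, 211.7], [217.8, 297.3], [292.3, 297.4]]
```

```bash
python3 - <<'E'
from h import *
p=[.5705,-.129,.3637]
ca=place(p,[.0500,.002,0])[0];row([ca[0],ca[1],.16],p[2])
E
```

```text
turn [-0.0001 -0.0002  0.0006] shift [0.3908 0.1938 0.4555]  now [ 0.6085 -0.1963  0.251 ] yaw_y 0.3675 q1,q6 [-0.47 -0.84]
```

Request:
send_rows(moves="0 0 0.0006 0.15 0.08 0.05 -1;0 0 0.0006 0.3 0.15 0.1 -1;0 0 0.0006 0.391 0.194 0.2 -1;0 0 0.0006 0.391 0.194 0.35 -1;0 0 0.0006 0.391 0.194 0.455 -1;0 0 0.0006 0.391 0.194 0.455 -1;0 0 0.0006 0.391 0.194 0.455 -1")

```text
time: 8.18
eef_pos: [0.6177, -0.1119, 0.1612]
tcp_rot: [0.568, 0.823, 0.0, 0.001]
contact_force: [0.5, -0.4, 0.1]
opening: 0.28
finger_force: 34.5
```

```bash
python3 - <<'E'
from h import *
p=[.5705,-.129,.3637]
ca=place(p,[.0500,.002,0])[0];row([ca[0],ca[1],.0725],p[2])
c=snap("scene","sc5");d=snap("side","sd5")
for n,q in((c,"scene"),(d,"side")):
  print(q,proj(n,place(p,[[.054,0,.1]])).round())
f=lambda c,u,v:cv2.resize(c["image"][v:v+75,u:u+100,::-1],(800,600),interpolation=cv2.INTER_CUBIC)
cv2.imwrite("pics/sc5c.png",np.hstack([cv2.resize(f(c,140,125),(400,300)),cv2.resize(f(d,275,180),(400,300))]))
E
```

```text
turn [ 0.0002  0.0002 -0.0003] shift [ 0.0144 -0.0014  0.4434]  now [ 0.6177 -0.1119  0.1612] yaw_y 0.3617 q1,q6 [-0.34 -0.7 ]
scene [[168. 167.]]
side [[347. 216.]]
```

View pics/sc5c.png

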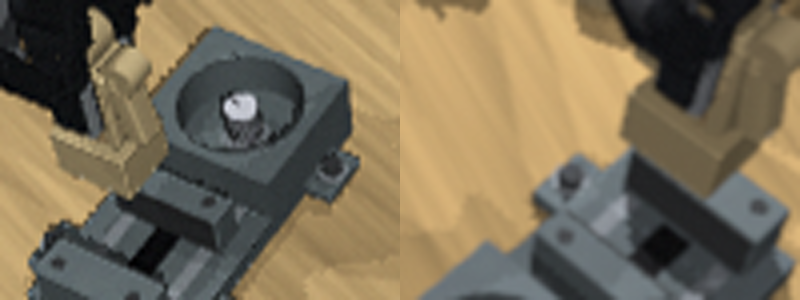

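Request:
send_rows(moves="0 0 0 0.014 -0.001 0.1 -1;0 0 0 0.014 -0.001 0.2 -1;0 0 0 0.014 -0.001 0.28 -1;0 0 0 0.014 -0.001 0.34 -1;0 0 0 0.014 -0.001 0.38 -1;0 0 0 0.014 -0.001 0.38 -1")

```text
time: 9.02
eef_pos: [0.6156, -0.1088, 0.0835]
tcp_rot: [0.568, 0.823, -0.0, -0.001]
contact_force: [0.2, -0.3, -0.8]
opening: 0.279
finger_force: 34.5
```

Request:
send_rows(moves="0 0 0 0 0 0.02 -1;0 0 0 0 0 0.04 -1;0 0 0 0 0 0.05 -1;0 0 0 0 0 0.056 -1;0 0 0 0 0 0.056 -1")

```text
time: 9.65
eef_pos: [0.6159, -0.1089, 0.0731]
tcp_rot: [0.568, 0.823, -0.0, -0.0]
contact_force: [-0.6, -0.1, -0.6]
opening: 0.279
finger_force: 34.5
```

Request:
send_rows(moves="0 0 0 0 0 0.004 -1;0 0 0 0 0 0.008 -1;0 0 0 0 0 0.008 -1")

```text
time: 10.02
eef_pos: [0.6161, -0.1089, 0.0719]
tcp_rot: [0.568, 0.823, 0.0, 0.0]
contact_force: [-1.3, 0.0, 1.8]
opening: 0.275
finger_force: 34.7
```

Request:
send_rows(moves="0 0 0 0 0 0 -0.2;0 0 0 0 0 0 0.2;0 0 0 0 0 0 1;0 0 0 0 0 0 1;0 0 0 0 0 0 1;0 0 0 0 0 0 1;0 0 0 0 0 -0.2 1;0 0 0 0 0 -0.4 1;0 0 0 0 0 -0.7 1;0 0 0 0 0 -0.7 1")

```text
time: 11.28
eef_pos: [0.6194, -0.11, 0.2191]
tcp_rot: [0.568, 0.823, 0.002, 0.006]
contact_force: [0.7, -0.9, 0.9]
opening: 0.995
finger_force: 0.0
```

```bash
python3 - <<'E'
from h import *
c=snap("wrist","w6");s=ctrl.get_state()
p=[.5705,-.129,.3637]
# expected pixel of angel foot/head and compare: pale wood mask
for x in(.05,):
  P=place(p,[[x-.018,-.022,.046],[x+.018,-.022,.046],[x-.018,.022,.046],[x+.018,.022,.046],[x-.012,.017,.097],[x+.012,.017,.097],[x,0,.12],[.072,-.035,.046],[.072,.035,.046]]);print(proj(c,P).round(0).tolist())
i=cv2.cvtColor(c["image"],cv2.COLOR_RGB2HSV);k=proj(c,place(p,[[-.054,0,.043]]));print("knob",k)
row([*place(p,[-.054,0,0])[0][:2],.2],1.1)
E
```

```text
[[231.0, 197.0], [270.0, 197.0], [230.0, 150.0], [271.0, 150.0], [234.0, 169.0], [266.0, 169.0], [250.0, 200.0], [274.0, 210.0], [276.0, 135.0]]
knob [[136.05553086 173.6133863 ]]
turn [ 0.0006  0.001  -0.1174] shift [-0.0082 -0.5254  0.0741]  now [ 0.6176 -0.1094  0.2154] yaw_y 0.3621 q1,q6 [-0.34 -0.7 ]
```

```bash
python3 - <<'E'
from h import *
im=cv2.imread("pics/w6.png").astype(int)
sat=im[:,:,2]-im[:,:,0]
for v in range(135,236,8): print(v,''.join('#' if sat[v,u]>22 else '.' for u in range(205,300,1)))
w=(im.min(2)>200).astype(np.uint8); w[:, :100]=0;w[:,180:]=0;w[:130]=0;w[220:]=0
ys,xs=np.nonzero(w);print("white blob",len(xs),xs.min(),xs.max(),ys.min(),ys.max(),xs.mean(),ys.mean())
E
```

```text
135 ...............................................................................................
143 .................................##.######################.####................................
151 .........................#########################################.............................
159 ..........................########################################.............................
167 ..........................########################################.............................
175 ..........................########################################.............................
183 ..........................########################################.............................
191 ...........................#######################################.............................
199 ..............................################################.................................
207 ...............................#############################...................................
215 #########################################################..............########################
223 #########################################################.............#########################
231 ###############################################################################################Traceback (most recent call last):
  File "<stdin>", line 6, in <module>
    return umr_minimum(a, axis, None, out, keepdims, initial, where)
ValueError: zero-size array to reduction operation minimum which has no identity
```

```bash
python3 - <<'E'
from h import *
g=cv2.imread("pics/w6.png",0)
for v in range(140,206,2): print(v,''.join(' .:-=+*#%@'[min(9,g[v,u]//22)] for u in range(95,180)))
E
```

```text
140 ============-::.....:::::::::::::::::::::::::::::::::::-::::-========================
142 =========--:.......::::::::::::::::::::::::::::::::::::--:::::--=====================
144 =======--.........::::::::::::::::::::::::::::::::--:::-:::::::::--==================
146 =====--:........::::::::::::::::::::::::::::::::::-:-::-:::-:---::::-================
148 ====-:.........::::::::::::::::::::::::::::::::-:--:::::::--:::::-:-:-===============
150 ===-:..........::::::::::-::::::::.:..:..:.:::::::::::::::-::::::::::::-=============
152 ==-:.......:..::::::=----====---::..:--::...:::::::::-::-:::::-::::::::::============
154 --...::.:.:.:-::-====-==-======-------:...:----------:::---::-:::::::::::::-=========
156 -:.:::::.::::===-=============---------======-----------::::::::::::::::::::=========
158 -:::::::::::-==-=-============-------======-=-:-=-:-:-:---:::::::::::::::::::========
160 ::::::::::::-=-=-==-=======-==------====::..:--..-+-..:------::::::::::::::..:=======
162 ::::::::::::-===-======-==-=-=-----==-..::--..-+=..-+=-:.:----:::::::::::::::.:======
164 ::::::::::::-===
[... 1169 characters left out ...]
---------.::::::::::::::::::::=-=-=========--========:::::::::::-=====
192 ======---------------------::::::::::::::=--=============------=====::::::::::-======
194 =======--------------------:...:::.:.:=====-===--=------------------:::::::::-=======
196 ======-+=-.--------------------------------------------------------:.:::::.:-========
198 ============-:------------------------------------------------------......:==========
200 =========--+=------------------------------------------------------:....:-===========
202 =============+=---------------------------------------------:::::::::.::=============
204 ===============++==--------------------:-:-::::::::::::::::::::::::.--===============
```

Request:
send_rows(moves="0 0 -0.025 -0.002 -0.13 0 -0.3;0 0 -0.05 -0.004 -0.26 0 -0.3;0 0 -0.08 -0.008 -0.4 0.03 -0.3;0 0 -0.11 -0.008 -0.525 0.07 -0.3;0 0 -0.13 -0.008 -0.525 0.07 -0.3;0 0 -0.149 -0.008 -0.525 0.07 -0.3;0 0 -0.149 -0.008 -0.525 0.07 -0.3;0 0 -0.149 -0.008 -0.525 0.07 -0.3")

```text
time: 12.32
eef_pos: [0.5178, -0.1473, 0.1965]
tcp_rot: [0.137, 0.991, 0.0, -0.001]
contact_force: [0.5, 0.7, 0.1]
opening: 0.348
finger_force: 0.0
```

```bash
python3 - <<'E'
from h import *
p=[.5705,-.129,.3637];k=place(p,[-.054,0,0])[0];print(k)
row([*k[:2],.038],1.3); row([*k[:2],.07],1.3); s=ctrl.get_state();print(s["opening"],s["wrist_torque"],s["contact_force"])
c=snap("wrist","w7");print(proj(c,place(p,[-.054,0,.043])))
g=cv2.imread("pics/w7.png",0)
u,v=proj(c,place(p,[-.054,0,.043]))[0].astype(int)
for y in range(v-40,min(384,v+40),3): print(y,''.join(' .:-=+*#%@'[min(9,g[y,x]//24)] for x in range(u-60,u+60,2)))
E
```

```text
[ 0.5200323  -0.14820967  0.        ]
turn [ 0.0001 -0.0003 -0.0005] shift [-0.0133 -0.0017  0.7922]  now [ 0.5178 -0.1473  0.1965] yaw_y 1.2966 q1,q6 [-0.47 -1.76]
turn [ 0.0001 -0.0003 -0.0005] shift [-0.013  -0.0017  0.6322]  now [ 0.5178 -0.1473  0.1965] yaw_y 1.2966 q1,q6 [-0.47 -1.76]
0.34842121658241276 [ 0.01524324 -0.03488683 -0.01156262] [0.46791909 0.73586836 0.12813795]
[[254.68815999 183.68915193]]
143 -----------:.:=======--======::::::::::-===============--===
146 ---------:.:=======--==-=====--:::::::::::-========-------==
149 -------:.:=====================-::::::::::::-=======---====+
152 -----:.:=======-===========-===-::::::::::::::-======--=++++
155 ---:.:=====================-----...:::::::::::::======++++++
158 -:::======================--------.::::::::::::::======+++++
161 .:============:::::-=====-----==-....:::::::::::::======++++
164 ===========-:::::::::::::.:::-:===::.::--:::::-::::======+++
167 ==========:.::::::::::::-:::.-.:--+--:::-:::::::::.-=======+
170 ==========-:::::::::::::-:::.-.::.:----::::::-::::::========
173 =========-:.:::::::::::--.:-%%%
[... 369 characters left out ...]
:::------========%%%%%%%=:::::::::.::::...-=======
194 -=========:::--------========+==-::::::::....:::...:========
197 :-========::::---------======--:::::::::.......:...-========
200 :---=======:::::-------==-==:::::-::..:..:........:=========
203 =-:.-=======:::::-------=-::::::::::::.......:...:==========
206 ==-..:=======::::::---::::::::::::::::::......:.:=========-:
209 ===-:.:=======:::::::..::::::::::::::::::....:.:========::::
212 ====-:-:=======-:::::.....:::::::::::...:::.:.-=======:...::
215 ======:--=======-::::::...........:.:::::...-======-:...:...
218 =======--==========:::...........:..:::.:::-=====-  ........
221 #==========-=========-:...........:::..--======:..:  ......:
```

Request:
send_rows(moves="0 0 0 -0.013 -0.002 0.2 -0.3;0 0 0 -0.013 -0.002 0.4 -0.3;0 0 0 -0.013 -0.002 0.55 -0.3;0 0 0 -0.013 -0.002 0.63 -0.3;0 0 0 -0.013 -0.002 0.68 -0.3;0 0 0 -0.013 -0.002 0.72 -0.3;0 0 0 -0.013 -0.002 0.75 -0.3;0 0 0 -0.013 -0.002 0.78 -0.3;0 0 0 -0.013 -0.002 0.78 -0.3", newtons=80)

```text
time: 13.5
eef_pos: [0.5205, -0.1486, 0.0413]
tcp_rot: [0.136, 0.991, 0.0, -0.0]
contact_force: [0.4, -0.3, 0.1]
opening: 0.347
finger_force: 0.0
```

```bash
python3 - <<'E'
from h import *
p=[.5705,-.129,.3637];k=place(p,[-.054,0,0])[0]
row([*k[:2],.038],1.3); s=ctrl.get_state();print(s["opening"],s["wrist_torque"],s["contact_force"])
E
```

```text
turn [ 0.     -0.0001 -0.0003] shift [0.003  0.0011 0.0164]  now [ 0.5205 -0.1486  0.0413] yaw_y 1.2982 q1,q6 [-0.47 -1.76]
0.3467485663108102 [ 0.02857812  0.03774875 -0.01395961] [ 0.39116117 -0.25034866  0.11009642]
```

Close on the knob.

Request:
send_rows(moves="0 0 0 0 0 0.008 -1;0 0 0 0 0 0.008 -1;0 0 0 0 0 0.008 -1;0 0 0 0 0 0.008 -1;0 0 0 0 0 0.008 -1", newtons=80)

```text
time: 14.12
eef_pos: [0.5209, -0.1492, 0.0413]
tcp_rot: [0.136, 0.991, -0.001, -0.0]
contact_force: [-2.9, -0.8, 5.2]
opening: 0.198
finger_force: 78.1
```

```bash
cat > st.py <<'E'
from h import *
s=ctrl.get_state();m=R.from_quat(s["tcp_rot"]).as_matrix()
print(s["time"],s["eef_pos"].round(4),"yaw",np.arctan2(m[1,1],m[0,1]).round(4),"q6",s["qpos"][5].round(3),"op",s["opening"].round(3),s["finger_force"],"F",s["contact_force"].round(1),"T",s["wrist_torque"].round(3))
E
python3 st.py
```

```text
Traceback (most recent call last):
  File "st.py", line 3, in <module>
    print(s["time"],s["eef_pos"].round(4),"yaw",np.arctan2(m[1,1],m[0,1]).round(4),"q6",s["qpos"][5].round(3),"op",s["opening"].round(3),s["finger_force"],"F",s["contact_force"].round(1),"T",s["wrist_torque"].round(3))
                                                                                                                   ^^^^^^^^^^^^^^^^^^
AttributeError: 'float' object has no attribute 'round'
```

```bash
sed -i 's/s\["opening"\].round(3)/round(s["opening"],3)/' st.py; python3 st.py
```

```text
14.125 [ 0.5209 -0.1492  0.0413] yaw 1.2988 q6 -1.764 op 0.198 78.05279731750488 F [-2.9 -0.8  5.2] T [-0.03   0.502 -0.002]
```

Request:
send_rows(moves="0 0 0.02 0 0 0 -1;0 0 0.04 0 0 0 -1;0 0 0.06 0 0 0 -1;0 0 0.08 0 0 0 -1")

```text
time: 14.62
eef_pos: [0.5206, -0.1497, 0.0413]
tcp_rot: [0.379, 0.925, -0.001, -0.0]
contact_force: [-4.4, -2.7, 4.9]
opening: 0.195
finger_force: 78.1
```

```bash
python3 st.py
```

```text
14.625 [ 0.5206 -0.1497  0.0413] yaw 0.7935 q6 -1.258 op 0.195 78.11498165130615 F [-4.4 -2.7  4.9] T [-0.401  0.737  0.155]
```

Request:
send_rows(moves="0 0 0.02 0 0 0 -1;0 0 0.04 0 0 0 -1;0 0 0.06 0 0 0 -1;0 0 0.08 0 0 0 -1")

```text
time: 15.12
eef_pos: [0.5201, -0.1501, 0.0413]
tcp_rot: [0.597, 0.802, -0.002, -0.0]
contact_force: [-6.4, -2.8, 7.2]
opening: 0.201
finger_force: 78.3
```

```bash
python3 st.py
```

```text
15.125 [ 0.5201 -0.1501  0.0413] yaw 0.2913 q6 -0.755 op 0.201 78.2582688331604 F [-6.4 -2.8  7.2] T [-0.574  1.044  0.185]
```

Request:
send_rows(moves="0 0 0.02 0 0 0 -1;0 0 0.04 0 0 0 -1")

```text
time: 15.38
eef_pos: [0.5198, -0.1501, 0.0412]
tcp_rot: [0.693, 0.721, -0.002, -0.0]
contact_force: [-7.8, -3.8, 7.8]
opening: 0.195
finger_force: 78.3
```

```bash
python3 st.py
```

```text
15.375 [ 0.5198 -0.1501  0.0412] yaw 0.0402 q6 -0.504 op 0.195 78.33956837654114 F [-7.8 -3.8  7.8] T [-0.576  1.219  0.178]
```

Request:
send_rows(moves="0 0 0.01 0 0 0 -1;0 0 0.02 0 0 0 -1")

```text
time: 15.62
eef_pos: [0.5196, -0.1501, 0.0413]
tcp_rot: [0.736, 0.677, -0.002, -0.0]
contact_force: [-6.7, -4.1, 8.2]
opening: 0.194
finger_force: 78.4
```

```bash
python3 st.py
```

```text
15.625 [ 0.5196 -0.1501  0.0413] yaw -0.0834 q6 -0.38 op 0.194 78.35641980171204 F [-6.7 -4.1  8.2] T [-0.586  1.34   0.162]
```

Request:
send_rows(moves="0 0 0.01 0 0 0 -1;0 0 0.02 0 0 0 -1")

```text
time: 15.88
eef_pos: [0.5195, -0.1501, 0.0413]
tcp_rot: [0.777, 0.629, -0.003, -0.0]
contact_force: [-8.6, -3.6, 8.3]
opening: 0.196
finger_force: 78.4
```

```bash
python3 st.py; python3 - <<'E'
from h import *
c=snap("wrist","w8");p=[.5705,-.129,.3637]
g=cv2.imread("pics/w8.png",0)
for y in(-.03,-.0265,-.024):
  xs=np.arange(-.008,.078,.001)
  uv=proj(c,place(p,np.c_[xs,0*xs+y,0*xs+.046])); 
  print(uv[0].round(),uv[-1].round(),[int(g[int(round(v)),int(round(u))]) if 0<=u<512 and 0<=v<384 else -1 for u,v in uv])
E
```

```text
15.875 [ 0.5195 -0.1501  0.0413] yaw -0.209 q6 -0.254 op 0.196 78.40862274169922 F [-8.6 -3.6  8.3] T [-0.636  1.361  0.167]Traceback (most recent call last):
  File "<stdin>", line 7, in <module>
IndexError: index 512 is out of bounds for axis 1 with size 512
```

Request:
send_rows(moves="0 0 0.01 0 0 0 -1;0 0 0.02 0 0 0 -1")

```text
time: 16.18
eef_pos: [0.5193, -0.15, 0.0412]
tcp_rot: [0.815, 0.579, -0.003, -0.001]
contact_force: [-8.5, -3.7, 9.0]
opening: 0.2
finger_force: 78.5
```

```bash
python3 st.py
```

```text
16.175 [ 0.5193 -0.15    0.0412] yaw -0.3346 q6 -0.129 op 0.2 78.45658779144287 F [-8.5 -3.7  9. ] T [-0.637  1.49   0.162]
```

Request:
send_rows(moves="0 0 0.01 0 0 0 -1;0 0 0.02 0 0 0 -1")

```text
time: 16.42
eef_pos: [0.5192, -0.15, 0.0412]
tcp_rot: [0.85, 0.527, -0.003, -0.001]
contact_force: [-9.1, -3.4, 9.7]
opening: 0.197
finger_force: 78.5
```

```bash
python3 st.py; python3 - <<'E'
from h import *
c=snap("wrist","w8");p=[.5705,-.129,.3637]
g=cv2.imread("pics/w8.png",0)
for y in(-.03,-.0265,0.03):
  xs=np.arange(-.008,.078,.001)
  uv=proj(c,place(p,np.c_[xs,0*xs+y,0*xs+.046])).round().astype(int); 
  print(uv[0],uv[-1],[int(g[v,u]) if 0<=u<512 and 0<=v<384 else -1 for u,v in uv])
E
```

```text
16.425 [ 0.5192 -0.15    0.0412] yaw -0.4603 q6 -0.003 op 0.197 78.50062608718872 F [-9.1 -3.4  9.7] T [-0.587  1.543  0.191]
[390 246] [582  79] [128, 126, 134, 135, 132, 132, 143, 141, 137, 135, 133, 135, 140, 139, 137, 133, 132, 134, 137, 135, 134, 133, 135, 41, 68, 82, 81, 80, 82, 79, 79, 79, 81, 79, 80, 83, 83, 83, 81, 81, 79, 78, 51, 92, 95, 96, 81, 78, 130, 105, 102, 28, 37, 30, 28, 34, 56, -1, -1, -1, -1, -1, -1, -1, -1, -1, -1, -1, -1, -1, -1, -1, -1, -1, -1, -1, -1, -1, -1, -1, -1, -1, -1, -1, -1, -1]
[384 241] [576  72] [89, 76, 78, 79, 76, 78, 97, 93, 92, 76, 77, 81, 92, 91, 89, 94, 92, 95, 91, 92, 92, 93, 79, 50, 89, 96, 84, 94, 63, 58, 59, 62, 62, 50, 52, 60, 80, 82, 80, 79, 81, 79, 49, 115, 143, 141, 139, 140, 141, 97, 97, 92, 94, 94, 96, 94, 72, 73, 72, 71, -1, -1, -1, -1, -1, -1, -1, -1, -1, -1, -1, -1, -1, -1, -1, -1, -1, -1, -1, -1, -1, -1, -1, -1, -1, -1]
[281 142] [475 -62] [101, 132, 167, 165, 168, 169, 166, 165, 168, 167, 167, 166, 166, 147, 136, 78, 83, 83, 82, 83, 84, 46, 42, 42, 72, 111, 132, 114, 116, 117, 115, 114, 118, 117, 118, 115, 117, 116, 118, 118, 115, 118, 80, 76, 153, 153, 153, 153, 153, 155, 153, 155, 155, 156, 155, 152, 155, 153, 84, 104, 117, 141, 154, -1, -1, -1, -1, -1, -1, -1, -1, -1, -1, -1, -1, -1, -1, -1, -1, -1, -1, -1, -1, -1, -1, -1]
```

Request:
send_rows(moves="0 0 0.01 0 0 0 -1;0 0 0.01 0 0 0 -1")

```text
time: 16.73
eef_pos: [0.5191, -0.1499, 0.0412]
tcp_rot: [0.866, 0.501, -0.003, -0.001]
contact_force: [-9.9, -4.0, 9.6]
opening: 0.196
finger_force: 78.6
```

```bash
python3 st.py
```

```text
16.725 [ 0.5191 -0.1499  0.0412] yaw -0.5222 q6 0.059 op 0.196 78.56217384338379 F [-9.9 -4.   9.6] T [-0.585  1.499  0.003]
```

Request:
send_rows(moves="0 0 0.01 0 0 0 -1;0 0 0.01 0 0 0 -1")

```text
time: 16.98
eef_pos: [0.519, -0.1499, 0.0412]
tcp_rot: [0.881, 0.473, -0.003, -0.001]
contact_force: [-9.5, -3.3, 9.4]
opening: 0.196
finger_force: 78.6
```

```bash
python3 st.py
```

```text
16.975 [ 0.519  -0.1499  0.0412] yaw -0.5849 q6 0.121 op 0.196 78.58598828315735 F [-9.5 -3.3  9.4] T [-0.553  1.622 -0.023]
```

Request:
send_rows(moves="0 0 0.01 0 0 0 -1;0 0 0.01 0 0 0 -1")

```text
time: 17.23
eef_pos: [0.5189, -0.1498, 0.0412]
tcp_rot: [0.895, 0.445, -0.003, -0.001]
contact_force: [-9.5, -2.1, 10.5]
opening: 0.197
finger_force: 78.6
```

```bash
python3 st.py
```

```text
17.225 [ 0.5189 -0.1498  0.0412] yaw -0.6477 q6 0.184 op 0.197 78.6091160774231 F [-9.5 -2.1 10.5] T [-0.576  1.601  0.04 ]
```

Request:
send_rows(moves="0 0 0.005 0 0 0 -1;0 0 0.01 0 0 0 -1")

```text
time: 17.48
eef_pos: [0.5189, -0.1498, 0.0412]
tcp_rot: [0.909, 0.417, -0.003, -0.001]
contact_force: [-9.3, -2.7, 10.2]
opening: 0.199
finger_force: 78.6
```

```bash
python3 st.py
```

```text
17.475 [ 0.5189 -0.1498  0.0412] yaw -0.7102 q6 0.247 op 0.199 78.62233757972717 F [-9.3 -2.7 10.2] T [-0.503  1.644  0.213]
```

Request:
send_rows(moves="0 0 0.005 0 0 0 -1;0 0 0.01 0 0 0 -1")

```text
time: 17.73
eef_pos: [0.5188, -0.1497, 0.0412]
tcp_rot: [0.921, 0.388, -0.003, -0.001]
contact_force: [-10.1, -3.5, 10.7]
opening: 0.197
finger_force: 78.6
```

```bash
python3 st.py
```

```text
17.725 [ 0.5188 -0.1497  0.0412] yaw -0.7729 q6 0.31 op 0.197 78.64280104637146 F [-10.1  -3.5  10.7] T [-0.448  1.661  0.225]
```

Request:
send_rows(moves="0 0 0.005 0 0 0 -1;0 0 0.01 0 0 0 -1")

```text
time: 17.98
eef_pos: [0.5188, -0.1497, 0.0412]
tcp_rot: [0.933, 0.359, -0.003, -0.001]
contact_force: [-9.7, -2.4, 9.7]
opening: 0.198
finger_force: 78.7
```

```bash
python3 st.py
```

```text
17.975 [ 0.5188 -0.1497  0.0412] yaw -0.8357 q6 0.373 op 0.198 78.66387605667114 F [-9.7 -2.4  9.7] T [-0.409  1.623  0.318]
```

Request:
send_rows(moves="0 0 -0.01 0 0 0 -1;0 0 -0.02 0 0 0 -1")

```text
time: 18.23
eef_pos: [0.5189, -0.1498, 0.0412]
tcp_rot: [0.909, 0.418, -0.003, -0.001]
contact_force: [-9.7, -2.9, 10.6]
opening: 0.201
finger_force: 78.6
```

```bash
python3 st.py
```

```text
18.225 [ 0.5189 -0.1498  0.0412] yaw -0.7088 q6 0.245 op 0.201 78.62465143203735 F [-9.7 -2.9 10.6] T [-0.573  1.654 -0.094]
```

Request:
send_rows(moves="0 0 -0.01 0 0 0 -1;0 0 -0.02 0 0 0 -1")

```text
time: 18.48
eef_pos: [0.519, -0.1499, 0.0412]
tcp_rot: [0.881, 0.474, -0.003, -0.001]
contact_force: [-10.2, -3.9, 9.5]
opening: 0.197
finger_force: 78.6
```

```bash
python3 st.py
```

```text
18.475 [ 0.519  -0.1499  0.0412] yaw -0.5835 q6 0.12 op 0.197 78.57519865036011 F [-10.2  -3.9   9.5] T [-0.571  1.603 -0.161]
```

Request:
send_rows(moves="0 0 -0.01 0 0 0 -1;0 0 -0.02 0 0 0 -1")

```text
time: 18.73
eef_pos: [0.5192, -0.15, 0.0412]
tcp_rot: [0.849, 0.528, -0.003, -0.001]
contact_force: [-9.4, -4.0, 9.0]
opening: 0.199
finger_force: 78.5
```

```bash
python3 st.py
```

```text
18.725 [ 0.5192 -0.15    0.0412] yaw -0.458 q6 -0.006 op 0.199 78.52490544319153 F [-9.4 -4.   9. ] T [-0.605  1.508 -0.119]
```

Request:
send_rows(moves="0 0 0.01 0 0 0 -1;0 0 0.02 0 0 0 -1")

```text
time: 18.98
eef_pos: [0.519, -0.1499, 0.0412]
tcp_rot: [0.881, 0.473, -0.003, -0.001]
contact_force: [-8.5, -3.6, 9.4]
opening: 0.197
finger_force: 78.6
```

```bash
python3 st.py
```

```text
18.975 [ 0.519  -0.1499  0.0412] yaw -0.5858 q6 0.123 op 0.197 78.58462572097778 F [-8.5 -3.6  9.4] T [-0.492  1.605  0.21 ]
```

Request:
send_rows(moves="0 0 0.01 0 0 0 -1")

```text
time: 19.1
eef_pos: [0.5189, -0.1498, 0.0412]
tcp_rot: [0.896, 0.445, -0.003, -0.001]
contact_force: [-10.8, -3.5, 10.3]
opening: 0.2
finger_force: 78.6
```

```bash
python3 st.py
```

```text
19.1 [ 0.5189 -0.1498  0.0412] yaw -0.6485 q6 0.185 op 0.2 78.60671281814575 F [-10.8  -3.5  10.3] T [-0.49   1.609  0.165]
```

Request:
send_rows(moves="0 0 0.01 0 0 0 -1")

```text
time: 19.23
eef_pos: [0.5189, -0.1498, 0.0412]
tcp_rot: [0.909, 0.417, -0.003, -0.001]
contact_force: [-9.9, -3.9, 10.1]
opening: 0.194
finger_force: 78.6
```

```bash
python3 st.py
```

```text
19.225 [ 0.5189 -0.1498  0.0412] yaw -0.7112 q6 0.248 op 0.194 78.62826347351074 F [-9.9 -3.9 10.1] T [-0.497  1.636  0.22 ]
```

Request:
send_rows(moves="0 0 0.01 0 0 0 -1")

```text
time: 19.35
eef_pos: [0.5188, -0.1497, 0.0412]
tcp_rot: [0.922, 0.388, -0.003, -0.001]
contact_force: [-9.7, -2.3, 10.8]
opening: 0.194
finger_force: 78.6
```

```bash
python3 st.py
```

```text
19.35 [ 0.5188 -0.1497  0.0412] yaw -0.774 q6 0.311 op 0.194 78.64977836608887 F [-9.7 -2.3 10.8] T [-0.474  1.668  0.243]
```

Request:
send_rows(moves="0 0 0.005 0 0 0 -1;0 0 0.01 0 0 0 -1")

```text
time: 19.6
eef_pos: [0.5188, -0.1497, 0.0412]
tcp_rot: [0.933, 0.359, -0.003, -0.0]
contact_force: [-9.7, -2.9, 11.3]
opening: 0.196
finger_force: 78.7
```

```bash
python3 st.py
```

```text
19.6 [ 0.5188 -0.1497  0.0412] yaw -0.8357 q6 0.373 op 0.196 78.6634111404419 F [-9.7 -2.9 11.3] T [-0.423  1.687  0.225]
```

Request:
send_rows(moves="0 0 -0.01 0 0 0 -1;0 0 -0.02 0 0 0 -1")

```text
time: 19.85
eef_pos: [0.5189, -0.1498, 0.0412]
tcp_rot: [0.909, 0.418, -0.003, -0.001]
contact_force: [-9.6, -3.1, 10.2]
opening: 0.194
finger_force: 78.6
```

```bash
python3 st.py
```

```text
19.85 [ 0.5189 -0.1498  0.0412] yaw -0.7088 q6 0.245 op 0.194 78.62476587295532 F [-9.6 -3.1 10.2] T [-0.543  1.665 -0.099]
```

Request:
send_rows(moves="0 0 0.01 0 0 0 -1;0 0 0.02 0 0 0 -1")

```text
time: 20.1
eef_pos: [0.5188, -0.1497, 0.0412]
tcp_rot: [0.933, 0.359, -0.003, -0.001]
contact_force: [-10.7, -2.2, 10.8]
opening: 0.195
finger_force: 78.7
```

```bash
python3 st.py
```

```text
20.1 [ 0.5188 -0.1497  0.0412] yaw -0.8368 q6 0.374 op 0.195 78.66970896720886 F [-10.7  -2.2  10.8] T [-0.406  1.626  0.231]
```

Request:
send_rows(moves="0 0 -0.01 0 0 0 -1;0 0 -0.02 0 0 0 -1")

```text
time: 20.35
eef_pos: [0.5189, -0.1498, 0.0412]
tcp_rot: [0.909, 0.418, -0.003, -0.001]
contact_force: [-11.0, -3.2, 10.9]
opening: 0.198
finger_force: 78.6
```

```bash
python3 st.py
```

```text
20.35 [ 0.5189 -0.1498  0.0412] yaw -0.7088 q6 0.245 op 0.198 78.62478733062744 F [-11.   -3.2  10.9] T [-0.504  1.636 -0.125]
```

Request:
send_rows(moves="0 0 0.01 0 0 0 -1;0 0 0.02 0 0 0 -1")

```text
time: 20.6
eef_pos: [0.5188, -0.1497, 0.0412]
tcp_rot: [0.933, 0.359, -0.003, -0.001]
contact_force: [-10.3, -2.7, 11.1]
opening: 0.194
finger_force: 78.7
```

```bash
python3 st.py
```

```text
20.6 [ 0.5188 -0.1497  0.0412] yaw -0.8367 q6 0.374 op 0.194 78.66992712020874 F [-10.3  -2.7  11.1] T [-0.391  1.705  0.256]
```

Request:
send_rows(moves="0 0 -0.01 0 0 0 -1;0 0 -0.02 0 0 0 -1")

```text
time: 20.85
eef_pos: [0.5189, -0.1498, 0.0412]
tcp_rot: [0.909, 0.418, -0.003, -0.001]
contact_force: [-10.2, -4.1, 10.0]
opening: 0.197
finger_force: 78.6
```

```bash
python3 st.py
```

```text
20.85 [ 0.5189 -0.1498  0.0412] yaw -0.7089 q6 0.245 op 0.197 78.62496614456177 F [-10.2  -4.1  10. ] T [-0.562  1.611 -0.07 ]
```

Request:
send_rows(moves="0 0 0.01 0 0 0 -1;0 0 0.02 0 0 0 -1")

```text
time: 21.1
eef_pos: [0.5188, -0.1497, 0.0412]
tcp_rot: [0.933, 0.359, -0.003, -0.001]
contact_force: [-9.6, -2.9, 9.2]
opening: 0.198
finger_force: 78.7
```

```bash
python3 st.py
```

```text
21.1 [ 0.5188 -0.1497  0.0412] yaw -0.8368 q6 0.374 op 0.198 78.66988062858582 F [-9.6 -2.9  9.2] T [-0.396  1.685  0.266]
```

Request:
send_rows(moves="0 0 0 0 0 0 -1;0 0 0 0 0 0 -0.3;0 0 0 0 0 0 -0.3;0 0 0 0 0 0 -0.3;0 0 0 0 0 0 -0.3;0 0 0 0 0 -0.15 -0.3;0 0 0 0 0 -0.35 -0.3;0 0 0 0 0 -0.6 -0.3;0 0 0 0 0 -0.9 -0.3;0 0 0 0 0 -0.9 -0.3;0 0 0 0 0 -0.9 -0.3")

```text
time: 22.48
eef_pos: [0.5205, -0.1485, 0.2197]
tcp_rot: [0.934, 0.358, -0.0, -0.0]
contact_force: [-0.4, -0.2, -0.5]
opening: 0.346
finger_force: 0.0
```

```bash
python3 st.py; python3 - <<'E'
from h import *
c=snap("wrist","w9");p=[.5705,-.129,.3637];g=cv2.imread("pics/w9.png",0)
im=cv2.imread("pics/w9.png").astype(int)
for y in(-.03,-.027,.027,.03):
  xs=np.arange(.004,.104,.001)
  uv=proj(c,place(p,np.c_[xs,0*xs+y,0*xs+.046])).round().astype(int)
  print(uv[0],uv[-1],[int(g[v,u]) if 0<=u<512 and 0<=v<384 else -1 for u,v in uv])
print("foot top (z .046) saturation along x, and y=0.02")
for y in(-.02,.02):
  xs=np.arange(.025,.08,.001);uv=proj(c,place(p,np.c_[xs,0*xs+y,0*xs+.046])).round().astype(int)
  print([int(im[v,u,2]-im[v,u,0]) if 0<=u<512 and 0<=v<384 else -1 for u,v in uv])
E
```

```text
22.475 [ 0.5205 -0.1485  0.2197] yaw -0.8379 q6 0.373 op 0.346 0.0 F [-0.4 -0.2 -0.5] T [ 0.006 -0.017 -0.026]
[311 127] [362   8] [56, 53, 54, 56, 53, 54, 55, 52, 54, 54, 56, 54, 56, 64, 71, 70, 69, 67, 72, 69, 72, 71, 68, 70, 71, 68, 71, 71, 68, 58, 38, 56, 65, 67, 68, 68, 63, 68, 68, 65, 68, 68, 69, 71, 68, 72, 72, 67, 128, 196, 186, 186, 187, 188, 185, 188, 186, 186, 188, 189, 187, 186, 187, 188, 186, 186, 190, 190, 177, 94, 105, 107, 110, 107, 107, 106, 108, 107, 107, 107, 108, 108, 110, 109, 110, 112, 110, 111, 111, 111, 110, 110, 108, 140, 141, 142, 155, 167, 165, 165]
[308 126] [359   7] [56, 53, 55, 51, 55, 56, 55, 55, 57, 56, 53, 49, 62, 69, 69, 67, 61, 39, 43, 40, 40, 43, 51, 60, 68, 64, 68, 69, 66, 59, 45, 43, 51, 53, 52, 52, 56, 53, 56, 58, 53, 60, 62, 71, 71, 73, 69, 65, 95, 196, 178, 182, 112, 182, 184, 94, 132, 195, 190, 190, 194, 182, 192, 189, 187, 186, 192, 190, 179, 88, 108, 106, 106, 93, 106, 108, 108, 108, 110, 107, 98, 68, 69, 66, 68, 66, 72, 79, 110, 113, 110, 110, 103, 119, 136, 137, 144, 147, 169, 163]
[250 102] [296 -21] [121, 122, 121, 120, 108, 107, 111, 
[... 643 characters left out ...]
7, 153, 157, 156, 157, 156, 158, 155, 154, 152, 155, 157, 158, 155, 157, 149, 78, 100, 98, 94, 98, 96, 99, 99, 96, 97, 100, 98, 98, 99, -1, -1, -1, -1, -1, -1, -1, -1, -1, -1, -1, -1, -1, -1, -1, -1, -1]
foot top (z .046) saturation along x, and y=0.02
[-7, -9, -8, -7, -5, -8, -7, -5, -5, -3, -1, 4, 49, 30, 38, 27, 44, 38, 41, 27, 34, 33, 40, 49, 50, 45, 41, 33, 37, 38, 39, 38, 37, 38, 36, 35, 33, 37, 33, 30, 37, 31, 35, 33, 36, 35, 37, 34, 45, 43, 18, 17, -13, -12, -8]
[-4, -3, -8, -8, -11, -9, -11, -10, -11, -5, 7, 61, 67, 45, 45, 46, 44, 47, 44, 45, 45, 45, 43, 35, 35, 35, 35, 35, 48, 75, 75, 73, 76, 75, 76, 73, 77, 73, 75, 73, 73, 71, 76, 72, 75, 74, 75, 73, -13, -10, -9, -8, -8, -8, -9]
```

```bash
python3 -c "
from plant import ctrl
print(ctrl.sign_off())"
```

```text
the job is handed in; nothing more can be done
None
```

The angel blank is standing in the clamp against the fixed jaw, gripped with about 17 N as estimated from the knob's turning torque (no sensor reads the clamping force directly). The hand is clear and the job is handed in.

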